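# Load the spice caddy and latch its retaining bar

### The job

Put the red spice jar gently into the empty middle bay of the bamboo caddy, upright and right down on the bay's floor, and let go of it. Then swing the caddy's steel retaining bar over the jars and down until its end rests fully home in the forked catch. Leave the other jars and the pepper grinders where they stand.

Things in the scene. Friction and masses are not known exactly. Their poses are not given: they have to be found in the camera images.
- caddy: Bamboo caddy, fixed: open tray 61 (x) by 173 mm (y), walls 36 high and 5 thick, floor 6 thick, three 51 mm square bays 56 apart along its y. Origin: centre of its underside; z up. At its +y end a steel hinge post 106 high, at its -y end (y -98) a steel forked catch 117 high, both up to 32 wide in x. Yaw and place vary. White jar in the +y bay, blue in the -y bay, middle bay empty.
- bay (a point): Centre of the floor of the caddy's middle, empty bay (6 mm above the table); axes as the caddy's. A seated jar's origin lies here; 3.5 mm of play on each side.
- bar_hinge (a point): Hinge of the retaining bar: in the caddy's frame at x 0, y +100 mm, z 97 mm; the hinge axis is the caddy's x axis; axes as the caddy's.
- bar (a joint): Angle (rad) of the steel retaining bar (10 by 8 mm) in the caddy's y-z plane. 0: home on its stop, level 2 mm over the jar lids, its end down in the catch. 1.57: straight up. Starts at 1.75 to 2.1, leaning out past upright, away from the jars. Stiff hinge (about 1 N at the handle): it stays where left. A jar not down in its bay blocks it.
- bar_handle (a point): Centre of the black crosswise handle at the bar's free end: cylinder 14 mm in diameter, 36 mm long, along the caddy's x, 222 mm from the hinge. At bar angle a: 222*cos(a) mm from the hinge towards the caddy's -y, 222*sin(a) above it. With the bar home it lies 24 mm beyond the catch, 97 mm above the table, nothing beneath.
- catch (a point): Seat of the bar in the forked catch, 97 mm above the table at the caddy's -y end (y -98 mm); the fork is open at the top, 14 mm wide between its tines.
- red_jar: The red spice jar, a loose upright cylinder 44 mm in diameter and 62 mm high with a 40 mm wide cork lid 23 mm high on top (85 mm in all, 0.1 to 0.25 kg). Origin: centre of its underside, z up. It starts on the table on the robot's right, in any of three places among the green and the yellow jar.
- white_jar: The white spice jar, a loose upright cylinder 44 mm in diameter and 62 mm high with a 40 mm wide cork lid 23 mm high on top (85 mm in all, 0.1 to 0.25 kg). Origin: centre of its underside, z up. Stands in the caddy.
- blue_jar: The blue spice jar, a loose upright cylinder 44 mm in diameter and 62 mm high with a 40 mm wide cork lid 23 mm high on top (85 mm in all, 0.1 to 0.25 kg). Origin: centre of its underside, z up. Stands in the caddy.
- green_jar: The green spice jar, a loose upright cylinder 44 mm in diameter and 62 mm high with a 40 mm wide cork lid 23 mm high on top (85 mm in all, 0.1 to 0.25 kg). Origin: centre of its underside, z up. Stands on the table, to be left alone.
- yellow_jar: The yellow spice jar, a loose upright cylinder 44 mm in diameter and 62 mm high with a 40 mm wide cork lid 23 mm high on top (85 mm in all, 0.1 to 0.25 kg). Origin: centre of its underside, z up. Stands on the table, to be left alone.
- grinder_a: Black pepper grinder standing beyond the jars, 66 mm wide, 101 mm high. Origin: centre of its underside.
- grinder_b: Black pepper grinder standing beyond the jars, 66 mm wide, 101 mm high. Origin: centre of its underside.
There are look-alikes about, which are no part of the job. What is shaped like the blue_jar but orange or purple is not meant.

How it is judged:
By the outcome, as a careful person would: the job done as asked, in the order asked, and still so for the second after the job is handed in, with the robot touching nothing.
It also fails if it takes over 69 s, if anything falls off the work surface, if the arm or the gripper's body presses on something with over 40 N, if the wrist force passes 120 N, or if a joint passes its speed limit or range.

### The arm

A 6-joint arm with a two-finger parallel gripper is mounted at the origin on the work surface. World frame = base frame: x ahead of the robot, y to its left, z up, the work surface at z = 0. Lengths are in mm, angles in rad, forces in N, time in s.
With the tool pointing down it reaches from about 350 to 775 mm from the base axis. Payload 7.3 kg.
Tool frame: the origin (TCP) lies on the centre line of the jaws, within the pads' length; the fingertips stand 14 mm ahead of it and the grasp point (between the pads) lies 5 mm behind it; z points along the fingers, y is the line along which they close (so a half turn about z gives the same grasp; the last joint's range is limited). The gripper opens to 92 mm and grips with 3 to 60 N. Pads are 19 mm wide; open, the fingers measure 130 mm over their backs; the gripper's body (75 mm by 190 mm) begins 47 mm behind the grasp point.
Start: joints at [-1.42, 0.342, 1.524, -0, 1.275, -0.146], TCP at [153.565, -502.059, 217.341] pointing down, gripper open.
Joint ranges: [-2.53, 2.53], [-0.77, 2.02], [0.04, 2.7], [-1, 4.14], [0.28, 2.66], [-3.11, 3.11]. Speed limits (rad/s): [2.57, 2.57, 3.14, 3.14, 3.14, 3.14].

### API

Orientations are given as [roll, pitch, yaw] about the fixed x, y, z axes, in that order (R = Rz(yaw) Ry(pitch) Rx(roll)).
In Python, from plant import get_obs, capture, bot, spot_in, trace, pinpoint gives the robot as it stands.
- The arm moves only by the tool play_rows, never from a script. Its argument "rows" is a list of rows, each a list of 2 entries, a list of its own where there are three numbers: the shift along the world's x, y, z in units of 3 cm (1.0 is 3 cm), then the turn, a rotation vector about the world's x, y, z in units of 8 degrees (1.0 is 8 degrees). A call has 1 to 12 rows; each row shifts and turns the commanded pose from where the row before left it; what a row does not reach is not made up. A row lasts 1/8 s, in which the tool goes at most 62.5 mm and 10.7 degrees, less where a joint would pass 70% of its speed; a pose out of reach is approached as far as the arm can. A call with a number of a shift or a turn outside -1 to 1 is refused whole. A call with a gripper value outside its range is refused whole. "hand" is the opening, from -1 (shut) to 1 (fully open), set as the call begins (left out, the last holds). The fingers move at their own pace and stop on an object; the grip force is fixed at half the most. Time passes only in rows, so rows that do not move let the fingers close. It gives the time, the measured TCP pose, the force, the opening and the grip force at its end, in the units of the state.
- get_obs(): the state, without advancing time (a new reading comes with each control period).
- capture(name): name is "side" or "top"; returns a dict with "frame" (480x640x3 uint8, red, green, blue), "fov_y" (degrees; the focal length in pixels is half the picture's height over the tangent of half this angle, whatever the lens; pixels are square), "cx", "cy" (the principal point, pixels), "rvec" (rotation vector, rad) and "tvec" (3), from world to camera coordinates, as OpenCV has them. Camera axes: x right, y down, z forward; pixel columns grow to the right and rows downward; lengths in mm; the calibration is good to about 2 mm. A picture is of the moment at which its call begins. There is no depth.
- bot.close_job(): hands the job in; it is judged then, once.
Trained networks look in the newest picture that a camera, given by its name, has taken for a name from the list of things; names that differ only in an ending like _2 or _b are one class to them, and where a whole thing is asked for, a point or a joint stands for the part that bears it (a point fixed in the world has none). Each returns a list of dicts, best first, with "p" (0 to 1); they miss things now and then, are a little off and sometimes report something else, mostly with a low value. They report only what shows in the picture. A call takes as long as a camera call. They do not tell look-alikes from the thing itself.
- spot_in(query, camera): "at" ([row, column] in pixels, amid what is visible of it).
- trace(query, camera): "mask" (480x640 bool, what is visible of it) and "at" ([row, column] in pixels, amid what is visible of it).
- pinpoint(query, camera): "at" ([row, column] in pixels: a listed point, or the origin of a listed thing).
The state is a dict: "time": time; "joint_positions": joint angles; "dq": joint speeds; "tau": joint torques, N m; "tool_pos": TCP position; "tcp_rot": TCP orientation; "contact_force": force on the tool from outside, world axes, zero at the start; "moment": the same for the moment, N m; "grip_width": finger opening in mm; "finger_force": force on a finger pad.
Only numpy, scipy, OpenCV 4.12 (cv2) and the standard library are available. Lean on these libraries where they do the work, as an engineer would, in place of code of your own. Each camera call takes 0.05 s, during which the arm holds its last target. There are 200 camera calls.

## Working session

There is one attempt and no reset: what is moved stays moved. The work goes in short steps, Python scripts to look and compute and a tool call to move; the robot and the scene stay as the last step left them, time stands still between calls to the robot, and variables do not carry over. Pictures are saved under pics/ and viewed, at most 10 in all, crops included, and the job is handed in when it is done.

Besides the shell and the picture viewer there is one more tool, called as name(argument=value, ...) on one line, values as JSON. play_rows: Moves the arm, as the interface text tells. Shifts and turns lie within -1 to 1; 1 stands for 3 cm of shift or 8 degrees of turn. Its arguments: {"type":"object","properties":{"rows":{"type":"array"},"hand":{"type":"number"}},"required":["rows"]}

```bash
mkdir -p pics
cat > h.py <<'E'
import numpy as np, cv2
from plant import get_obs, capture, bot, spot_in, trace, pinpoint
def cam(c):
    f=240/np.tan(np.radians(c["fov_y"])/2)
    K=np.array([[f,0,c["cx"]],[0,f,c["cy"]],[0,0,1.]])
    R=cv2.Rodrigues(np.array(c["rvec"],float))[0]; t=np.array(c["tvec"],float).reshape(3)
    return K,R,t
def ray(c,at):
    K,R,t=cam(c); d=R.T@np.linalg.solve(K,[at[1],at[0],1.]); return -R.T@t,d/np.linalg.norm(d)
def atz(c,at,z):
    o,d=ray(c,at); return o+d*(z-o[2])/d[2]
def tri(c1,a1,c2,a2):
    o1,d1=ray(c1,a1);o2,d2=ray(c2,a2)
    s=np.linalg.lstsq(np.c_[d1,-d2],o2-o1,rcond=None)[0]
    p,q=o1+s[0]*d1,o2+s[1]*d2
    return (p+q)/2,np.linalg.norm(p-q)
def proj(c,P):
    K,R,t=cam(c); p=(R@np.array(P,float).reshape(-1,3).T).T+t; p=p@K.T; return p[:,1::-1]/p[:,2:]
E
python3 - <<'E'
from h import *
np.set_printoptions(precision=1,suppress=True)
C={n:capture(n) for n in("side","top")}
for n,c in C.items():
    cv2.imwrite(f"pics/{n}0.png",c["frame"][:,:,::-1]); print(n,-cam(c)[1].T@cam(c)[2])
for q in "caddy bay bar_hinge bar_handle catch red_jar white_jar blue_jar green_jar yellow_jar grinder_a".split():
    r={n:pinpoint(q,n) for n in C}
    for n in C: print(q,n,[(np.round(d["at"],1).tolist(),round(d["p"],2)) for d in r[n][:4]])
    if r["side"] and r["top"]: print("   ",*tri(C["side"],r["side"][0]["at"],C["top"],r["top"][0]["at"]))
E
```

```text
side [113.  525.8 615.6]
top [521.9 -89.8 802.4]
caddy side [([343.0, 251.1], 0.71)]
caddy top [([233.5, 234.6], 0.82), ([227.9, 236.5], 0.64)]
    [557.2 107.5   8.5] 2.472005912430339
bay side [([338.3, 251.7], 0.74)]
bay top [([226.2, 234.2], 0.73), ([167.9, 330.1], 0.37)]
    [565.8 104.6  11.6] 8.015432521364557
bar_hinge side [([322.5, 181.1], 0.88)]
bar_hinge top [([210.6, 164.9], 0.76)]
    [587.2 199.   96.6] 1.9133440280554959
bar_handle side [([190.5, 112.1], 0.61)]
bar_handle top [([181.2, 47.6], 0.81)]
    [598.6 248.7 309.2] 2.4863302294381637
catch side [([265.4, 303.1], 0.64), ([341.6, 252.2], 0.27)]
catch top [([240.1, 288.3], 0.86)]
    [546.3   1.5  92.6] 5.620346684089502
red_jar side [([238.8, 463.0], 0.95)]
red_jar top [([303.1, 486.8], 0.75), ([212.7, 161.8], 0.19)]
    [ 445.6 -337.6    5.5] 1.0452038758734499
white_jar side [([356.5, 220.0], 0.63)]
white_jar top [([223.1, 207.1], 0.95)]
    [573.1 156.   10. ] 1.3633593165562539
blue_jar side [([297.6, 224.8], 0.83), ([321.3, 284.2], 0.74), ([239.4, 463.7], 0.69), ([391.5, 296.8], 0.56)]
blue_jar top [([293.0, 221.3], 0.98), ([288.5, 331.9], 0.95), ([172.2, 262.5], 0.91), ([234.6, 271.5], 0.81)]
    [499.4 130.  138.1] 106.31604120459525
green_jar side [([251.1, 383.6], 0.86), ([234.5, 312.4], 0.64)]
green_jar top [([251.2, 416.6], 0.85)]
    [ 535.7 -213.5    4. ] 8.242197415141964
yellow_jar side [([320.1, 283.9], 0.6), ([211.4, 401.4], 0.57)]
yellow_jar top [([221.3, 492.4], 0.62), ([213.6, 162.6], 0.35)]
    [ 690.2 -311.2 -264.3] 285.04611380312895
grinder_a side [([231.7, 311.4], 0.78), ([265.6, 269.6], 0.74)]
grinder_a top [([167.9, 328.5], 0.96), ([173.3, 397.1], 0.84)]
    [635.6 -76.4  82.1] 60.47078002728549
```

View pics/side0.png

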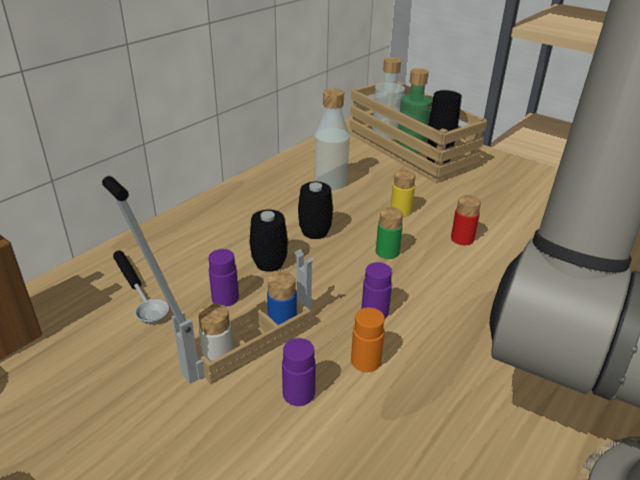

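View pics/top0.png

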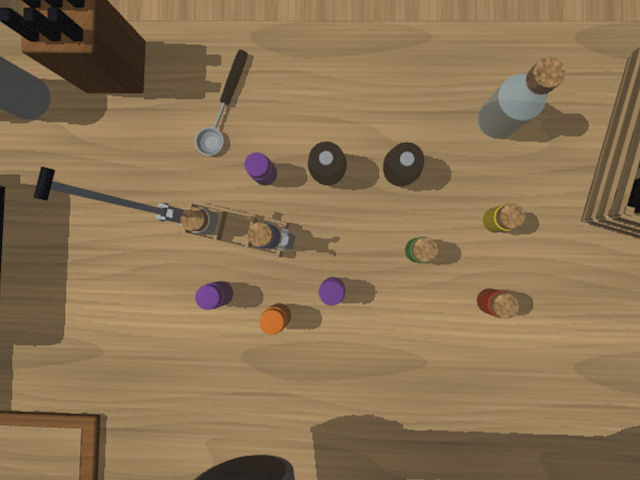

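The side view shows the red jar at about (463,222), the white and blue jars in the caddy, and the bar leaning out with its handle at (115,187). In the top view the red jar is at (497,303) and the empty bay at about (234,228). Next I refine the poses.

```bash
cat >> h.py <<'E'
from scipy.optimize import least_squares, minimize
def bbox(m):
    ys,xs=np.nonzero(m); return np.array([np.percentile(ys,.3),np.percentile(ys,99.7),np.percentile(xs,.3),np.percentile(xs,99.7)])
th=np.linspace(0,2*np.pi,48,endpoint=False)
JAR=np.vstack([np.c_[r*np.cos(th),r*np.sin(th),0*th+z] for r,z in((22,0),(22,62),(20,62),(20,85))])
def sil(c,P):
    p=proj(c,P)[:,::-1]; m=np.zeros((480*4,640*4),np.uint8)
    cv2.fillConvexPoly(m,cv2.convexHull(np.round(p*4+1.5).astype(np.int32)),1); return m
def fitjar(C,M,p0,Zfree=True):
    B={n:cv2.resize(M[n].astype(np.uint8),None,fx=4,fy=4,interpolation=cv2.INTER_NEAREST) for n in M}
    def cost(q): return sum(1-(lambda s:(s&B[n]).sum()/(s|B[n]).sum())(sil(C[n],JAR+np.r_[q[:2],q[2] if Zfree else p0[2]])) for n in M)
    r=minimize(cost,p0,method="Nelder-Mead",options=dict(initial_simplex=np.array(p0)+np.vstack([np.zeros(3),6*np.eye(3)]),xatol=.1,fatol=1e-4))
    return r.x,r.fun
E
python3 - <<'E'
from h import *
np.set_printoptions(precision=2,suppress=True)
C={n:capture(n) for n in("side","top")}
M={}
for n in C:
    for d in trace("red_jar",n):
        m=d["mask"]; col=C[n]["frame"][m].astype(int); red=((col[:,0]>110)&(col[:,1]<60)).mean()
        print(n,d["p"],m.sum(),round(red,2))
        if red>.15 and n not in M: M[n]=m
print("red",fitjar(C,M,[445.6,-337.6,3]))
pts=dict(bay=(0,0,6),caddy=(0,0,0),bar_hinge=(0,100,97),catch=(0,-98,97),white_jar=(0,56,6),blue_jar=(0,-56,6))
obs=[]
for q,P in pts.items():
    for n in C:
        for d in pinpoint(q,n): obs.append((q,n,P,d["at"],d["p"]))
def W(v,P,): c,s=np.cos(v[2]),np.sin(v[2]); return np.array([v[0]+c*P[0]-s*P[1],v[1]+s*P[0]+c*P[1],P[2]])
v0=np.array([565,101,-.2])
obs=[o for o in obs if np.linalg.norm(proj(C[o[1]],W(v0,o[2]))[0]-o[3])<15]
f=lambda v:np.concatenate([proj(C[n],W(v,P))[0]-a for q,n,P,a,p in obs])
r=least_squares(f,v0,loss="soft_l1",x_scale=[10,10,.1]); v=r.x
print("caddy",v,np.degrees(v[2]))
for o,e in zip(obs,f(v).reshape(-1,2)): print(o[0],o[1],round(o[4],2),e)
# bar
h=W(v,(0,100,97)); ha={n:pinpoint("bar_handle",n)[0]["at"] for n in C}
g=lambda a:np.concatenate([proj(C[n],W(v,(0,100-222*np.cos(a[0]),97+222*np.sin(a[0]))))[0]-ha[n] for n in C])
a=least_squares(g,[1.8]); print("bar",a.x,a.fun,"handle",W(v,(0,100-222*np.cos(a.x[0]),97+222*np.sin(a.x[0]))))
# overlay
for n in C:
    im=C[n]["frame"][:,:,::-1].copy(); im=cv2.resize(im,None,fx=4,fy=4)
    L=lambda P,col:cv2.polylines(im,[np.round(proj(C[n],[W(v,p) for p in P])[:,::-1]*4+1.5).astype(np.int32)],True,col,1)
    for z in(0,36): L([(x,y,z) for x,y in((-30.5,-86.5),(30.5,-86.5),(30.5,86.5),(-30.5,86.5))],(0,0,255))
    for y in(56,-56):L([(20*np.cos(t),y+20*np.sin(t),91) for t in th],(255,255,0))
    L([(25.5*a,25.5*b,36) for a,b in((1,1),(1,-1),(-1,-1),(-1,1))],(0,255,0))
    u=(proj(C[n],W(v,(0,0,40)))[0]*4).astype(int)
    cv2.imwrite(f"pics/ov_{n}.png",im[u[0]-220:u[0]+220,max(0,u[1]-390):u[1]+390])
s=get_obs(); print(s["tool_pos"],s["tcp_rot"],s["grip_width"],s["contact_force"],s["time"])
E
```

```text
side 0.6 1142 0.54
side 0.33 7237 0.0
top 0.93 999 0.08
top 0.69 668 0.0
red (array([ 447.54, -337.  ,    6.46]), np.float64(0.07087175829214853))
caddy [562.36 101.75  -0.21] -12.123440876121172
bay side 0.77 [ 4.66 -0.97]
bay top 0.74 [2.18 0.93]
caddy side 0.64 [-0.89  3.22]
caddy top 0.77 [-1.14  4.32]
bar_hinge side 0.77 [2.79 3.51]
bar_hinge top 0.65 [-2.08  2.3 ]
catch side 0.89 [ 1.69 -0.38]
catch top 0.61 [-0.49 -4.13]
white_jar side 0.98 [-0.46  1.75]
white_jar top 0.74 [-1.23 -2.14]
blue_jar side 0.66 [ 4.89 -1.18]
blue_jar top 0.97 [-0.17 -0.09]
bar [1.81] [ 1.2   0.66  2.64 -0.62] handle [594.31 250.48 312.79]
[ 153.55 -502.06  217.34] [3.14 0.   0.3 ] 91.91657233092968 [ 0.32 -0.75 -0.27] 2.1
```

View pics/ov_top.png

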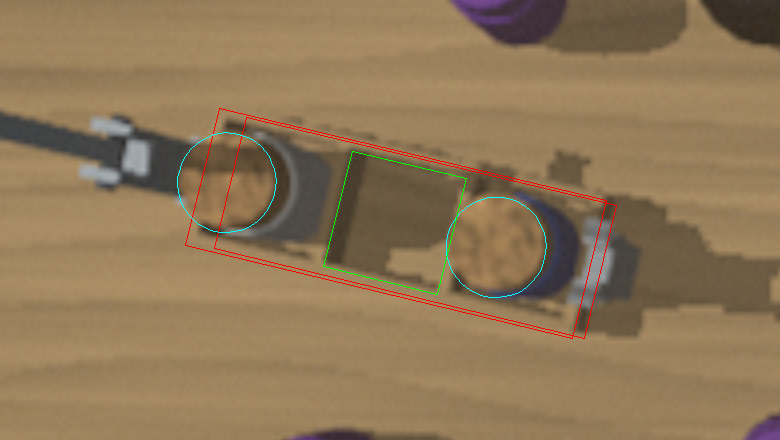

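View pics/ov_side.png

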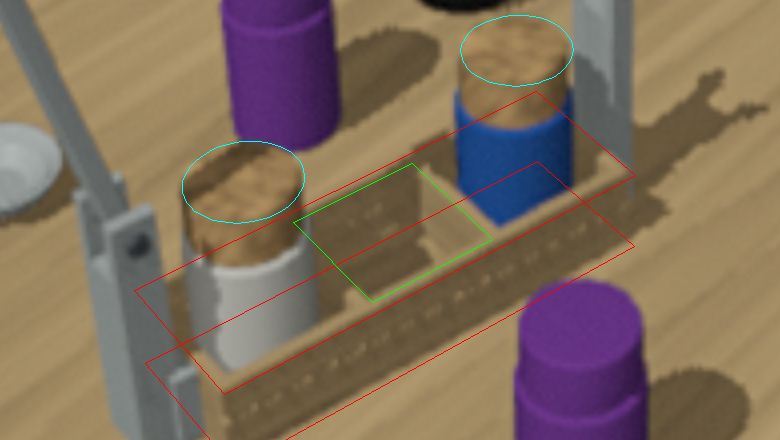

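The overlay agrees with the caddy's rims and lids to within about 2 mm. Now I move above the red jar and turn the tool so the jaws close along the caddy's x.

play_rows(hand=1, rows=[[[0.977,0.549,0],[0,0,0.76]],[[0.977,0.549,0],[0,0,0.76]],[[0.977,0.549,0],[0,0,0.76]],[[0.977,0.549,0],[0,0,0.76]],[[0.977,0.549,0],[0,0,0.76]],[[0.977,0.549,0],[0,0,0.76]],[[0.977,0.549,0],[0,0,0.76]],[[0.977,0.549,0],[0,0,0.76]],[[0.977,0.549,0],[0,0,0.76]],[[0.977,0.549,0],[0,0,0.76]],[[0,0,0],[0,0,0]],[[0,0,0],[0,0,0]]])

```text
time: 3.6
tool_pos: [446.2, -337.5, 217.2]
tcp_rot: [-3.141, 0.0, 1.357]
contact_force: [-0.3, 0.1, -0.1]
grip_width: 91.6
finger_force: 0.0
```

play_rows(rows=[[[0,0,-0.7],[0,0,0]],[[0,0,-0.8],[0,0,0]],[[0,0,-0.8],[0,0,0]],[[0,0,-0.8],[0,0,0]],[[0,0,-0.8],[0,0,0]],[[0,0,-0.7],[0,0,0]],[[0,0,-0.6],[0,0,0]],[[0,0,-0.4],[0,0,0]],[[0,0,0],[0,0,0]],[[0,0,0],[0,0,0]]])

```text
time: 4.85
tool_pos: [446.8, -337.9, 50.0]
tcp_rot: [3.141, 0.001, 1.357]
contact_force: [-0.1, 0.3, 1.2]
grip_width: 91.9
finger_force: 0.0
```

play_rows(hand=-1, rows=[[[0,0,0],[0,0,0]],[[0,0,0],[0,0,0]],[[0,0,0],[0,0,0]],[[0,0,0],[0,0,0]],[[0,0,0],[0,0,0]],[[0,0,0],[0,0,0]],[[0,0,0],[0,0,0]],[[0,0,0],[0,0,0]]])

```text
time: 5.85
tool_pos: [447.0, -337.6, 49.5]
tcp_rot: [3.141, 0.0, 1.358]
contact_force: [1.9, -0.7, 1.7]
grip_width: 42.5
finger_force: 30.0
```

play_rows(rows=[[[0,0,0.2],[0,0,0]],[[0,0,0.4],[0,0,0]],[[0,0,0.6],[0,0,0]],[[0,0,0.8],[0,0,0]],[[0,0,0.8],[0,0,0]],[[0,0,0.8],[0,0,0]],[[0,0,0.7],[0,0,0]],[[0,0,0.5],[0,0,0]],[[0,0,0.2],[0,0,0]],[[0,0,0],[0,0,0]],[[0,0,0],[0,0,0]]])

```text
time: 7.22
tool_pos: [446.3, -337.0, 198.5]
tcp_rot: [-3.14, -0.001, 1.358]
contact_force: [-0.1, -0.3, -1.6]
grip_width: 42.2
finger_force: 29.9
```

play_rows(rows=[[[0.1,0.4,0],[0,0,0]],[[0.2,0.8,0],[0,0,0]],[[0.25,0.95,0],[0,0,0]],[[0.25,0.95,0],[0,0,0]],[[0.25,0.95,0],[0,0,0]],[[0.25,0.95,0],[0,0,0]],[[0.25,0.95,0],[0,0,0]],[[0.25,0.95,0],[0,0,0]],[[0.25,0.95,0],[0,0,0]],[[0.25,0.95,0],[0,0,0]],[[0.25,0.95,0],[0,0,0]],[[0.25,0.95,0],[0,0,0]]])

```text
time: 8.72
tool_pos: [530.4, -14.6, 199.0]
tcp_rot: [-3.141, -0.0, 1.358]
contact_force: [0.9, -0.1, -2.3]
grip_width: 42.3
finger_force: 29.9
```

play_rows(rows=[[[0.25,0.95,0],[0,0,0]],[[0.25,0.95,0],[0,0,0]],[[0.25,0.95,0],[0,0,0]],[[0.3,0.8,0],[0,0,0]],[[0,0.3,0],[0,0,0]],[[0,0,0],[0,0,0]],[[0,0,0],[0,0,0]],[[0,0,0],[0,0,0]]])

```text
time: 9.72
tool_pos: [562.0, 101.3, 199.4]
tcp_rot: [3.141, 0.0, 1.357]
contact_force: [0.2, 0.5, -1.2]
grip_width: 42.1
finger_force: 29.9
```

Run:
```python
from h import *
np.set_printoptions(precision=2,suppress=True)
C={n:capture(n) for n in("side","top")}
s=get_obs(); print(s["tool_pos"],s["tcp_rot"],s["grip_width"],s["finger_force"],s["contact_force"])
r={n:pinpoint("red_jar",n) for n in C}
for n in C: print(n,[(np.round(d["at"],1),round(d["p"],2)) for d in r[n][:3]])
M={}
for n in C:
    for d in trace("red_jar",n)[:3]:
        col=C[n]["frame"][d["mask"]].astype(int); red=((col[:,0]>110)&(col[:,1]<60)).mean(); print(n,d["at"],d["p"],d["mask"].sum(),round(red,2))
out=[]
for n in C:
    p=proj(C[n],s["tool_pos"]-np.array([0,0,60]))[0].astype(int)
    r0,c0=np.clip(p[0]-90,0,300),np.clip(p[1]-90,0,460)
    out.append(cv2.resize(C[n]["frame"][r0:r0+180,c0:c0+180,::-1],(400,400))); print(n,r0,c0)
cv2.imwrite("pics/hover.png",np.hstack(out))
```

```text
[562.15 101.49 199.44] [3.14 0.   1.36] 42.17510888869239 29.877947866916656 [ 0.47 -0.43 -1.59]
side [(array([257. , 246.4]), 0.6), (array([188.3, 113.3]), 0.56), (array([343.5, 253. ]), 0.51)]
top [(array([223.9, 215.3]), 0.72), (array([230.9, 238.9]), 0.69)]
side [240.2, 246.8] 0.77 1668 0.57
side [237.3, 141.9] 0.27 1560 0.0
top [224.5, 215.5] 0.76 802 0.08
side 178 157
top 135 126
```

View pics/hover.png

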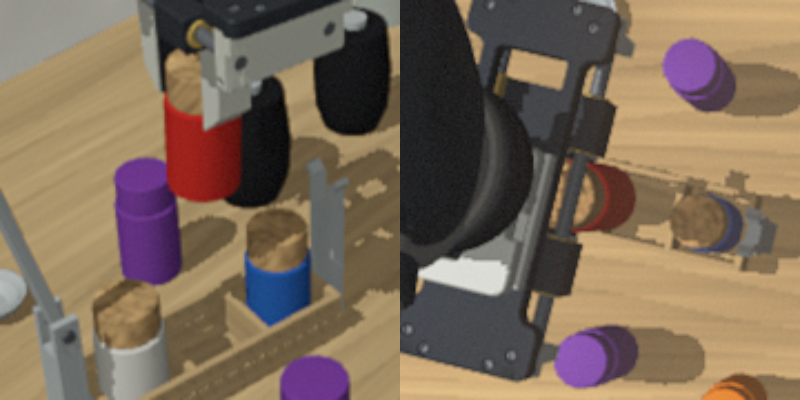

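The side crop shows the red jar held upright above the bay, with its left and right edges at pixel columns ~231 and ~264 and its bottom at row ~267. I measure its offset in the hand.

```bash
cat >> h.py <<'E'
def redmask(c,box):
    f=c["frame"].astype(int); m=(f[:,:,0]>2.2*f[:,:,1])&(f[:,:,0]>2.2*f[:,:,2])&(f[:,:,0]>60)
    o=np.zeros_like(m); r,q,w=box; o[max(0,r-w):r+w,max(0,q-w):q+w]=m[max(0,r-w):r+w,max(0,q-w):q+w]
    n,l,st,_=cv2.connectedComponentsWithStats(o.astype(np.uint8)); return l==1+np.argmax(st[1:,4])
E
python3 - <<'E'
from h import *
np.set_printoptions(precision=2,suppress=True)
C={n:capture(n) for n in("side","top")}
s=get_obs(); T=s["tool_pos"]
B=np.vstack([np.c_[22*np.cos(th),22*np.sin(th),0*th+z] for z in np.linspace(0,62,9)])
M={n:redmask(C[n],(*proj(C[n],T-[0,0,20])[0].astype(int),60)) for n in C}
for n in C: print(n,M[n].sum(),bbox(M[n]))
def edges(q):
    a=proj(C["side"],B+q); b=proj(C["top"],B+q)
    return np.array([a[:,0].max(),a[:,1].min(),a[:,1].max(),b[:,1].max()])
e=lambda m:(np.nonzero(m.any(1))[0],np.nonzero(m.any(0))[0])
rs,cs=e(M["side"]);rt,ct=e(M["top"])
ob=np.array([rs.max()+.5,cs.min()-.5,cs.max()+.5,ct.max()+.5])
r=least_squares(lambda q:edges(q)-ob,T-[0,0,50],x_scale=10,diff_step=1e-4); print(r.x,r.x-T,r.fun,ob)
print("at nominal",edges(T-np.array([0,0,50])))
E
```

```text
side 1200 [223. 268. 231. 264.]
top 82 [208.   239.   203.24 219.76]
[550.56 109.75 166.63] [-11.59   7.7  -32.72] [ 0.03 -1.44  1.44  0.15] [268.5 229.5 264.5 220.5]
at nominal [272.77 227.   263.92 229.34]
```

Run:
```python
from h import *
np.set_printoptions(precision=2,suppress=True)
C={n:capture(n) for n in("side","top")}
s=get_obs(); T=s["tool_pos"]
f=C["top"]["frame"].astype(int); 
for r in range(212,238,4): print(r,[tuple(x) for x in f[r,224:238:1]])
E=[]
ims=[]
for n in C:
    im=cv2.resize(C[n]["frame"][:,:,::-1],None,fx=5,fy=5,interpolation=cv2.INTER_CUBIC)
    q=T-np.array([0,0,50])
    for r_,z in((22,0),(22,62),(20,85)):
        p=proj(C[n],np.c_[r_*np.cos(th),r_*np.sin(th),0*th+z]+q)[:,::-1]
        cv2.polylines(im,[np.round(p*5+2).astype(np.int32)],True,(255,255,0),1)
    c=(proj(C[n],q+[0,0,30])[0]*5).astype(int); ims.append(im[c[0]-200:c[0]+200,c[1]-200:c[1]+200])
cv2.imwrite("pics/hover2.png",np.hstack(ims))
```

```text
212 [(np.int64(82), np.int64(39), np.int64(31)), (np.int64(80), np.int64(43), np.int64(34)), (np.int64(94), np.int64(69), np.int64(51)), (np.int64(102), np.int64(81), np.int64(62)), (np.int64(130), np.int64(108), np.int64(78)), (np.int64(150), np.int64(125), np.int64(90)), (np.int64(166), np.int64(139), np.int64(101)), (np.int64(163), np.int64(135), np.int64(98)), (np.int64(180), np.int64(149), np.int64(109)), (np.int64(187), np.int64(154), np.int64(112)), (np.int64(192), np.int64(158), np.int64(113)), (np.int64(198), np.int64(165), np.int64(117)), (np.int64(198), np.int64(164), np.int64(118)), (np.int64(198), np.int64(164), np.int64(117))]
216 [(np.int64(88), np.int64(44), np.int64(36)), (np.int64(89), np.int64(48), np.int64(36)), (np.int64(89), np.int64(45), np.int64(39)), (np.int64(88), np.int64(47), np.int64(36)), (np.int64(87), np.int64(43), np.int64(35)), (np.int64(107), np.int64(79), np.int64(59)), (np.int64(125), np.int64(105), np.int64(76)), (np.int64(129), np.int64(108), np.int64(80)), (np.int64(131), np.int64(110), np.int64(79)), (np.int64(133), np.int64(110), np.int64(82)
[... 2679 characters left out ...]
)), (np.int64(126), np.int64(104), np.int64(75))]
236 [(np.int64(106), np.int64(78), np.int64(59)), (np.int64(116), np.int64(91), np.int64(66)), (np.int64(122), np.int64(102), np.int64(73)), (np.int64(129), np.int64(107), np.int64(79)), (np.int64(127), np.int64(105), np.int64(76)), (np.int64(126), np.int64(105), np.int64(74)), (np.int64(129), np.int64(108), np.int64(79)), (np.int64(130), np.int64(110), np.int64(80)), (np.int64(129), np.int64(110), np.int64(81)), (np.int64(162), np.int64(134), np.int64(98)), (np.int64(173), np.int64(145), np.int64(105)), (np.int64(169), np.int64(142), np.int64(100)), (np.int64(171), np.int64(142), np.int64(102)), (np.int64(168), np.int64(140), np.int64(102))]
```

View pics/hover2.png

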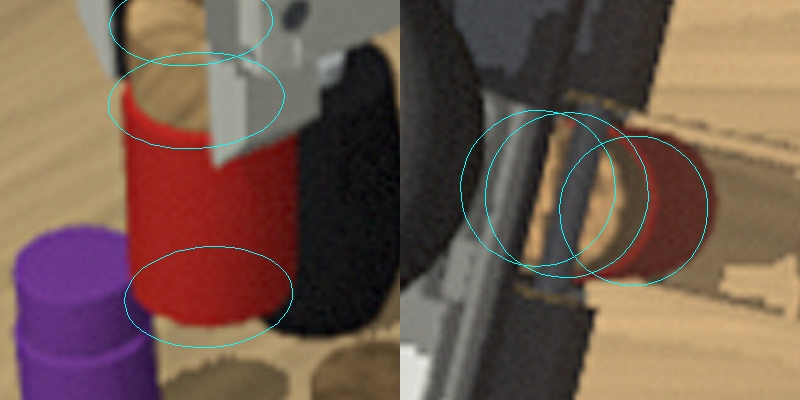

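The jar sits upright in the jaws, a few pixels off its nominal outline (side: about 4 px up and 1 px right; top: about 1.6 px right). I compare this with the caddy's own image offset, using edges.

Run:
```python
from h import *
np.set_printoptions(precision=2,suppress=True)
C={n:capture(n) for n in("side","top")}
s=get_obs(); T=s["tool_pos"]
v=np.array([562.36,101.75,-.2116])
def W(P,v=v): P=np.array(P,float);c,s_=np.cos(v[2]),np.sin(v[2]); return np.c_[v[0]+c*P[:,0]-s_*P[:,1],v[1]+s_*P[:,0]+c*P[:,1],P[:,2]]
def seg(a,b): t=np.linspace(0.03,.97,60)[:,None]; return np.array(a)*(1-t)+np.array(b)*t
X=(-30.5,-25.5,25.5,30.5)
lines=[seg((x,-86,36),(x,86,36)) for x in X]+[seg((-25.5,y,36),(25.5,y,36)) for y in(-30.5,-25.5,25.5,30.5)]
lines+=[seg((-30.5,-86,0),(-30.5,86,0)),seg((-25.5,-25.5,6),(25.5,-25.5,6)),seg((25.5,-25.5,6),(25.5,25.5,6))]
ims=[]
for n in C:
    im0=cv2.imread(f"pics/{n}0.png"); g=cv2.GaussianBlur(cv2.cvtColor(im0,cv2.COLOR_BGR2GRAY).astype(np.float32),(0,0),.7)
    gx,gy=cv2.Sobel(g,5,1,0)/8,cv2.Sobel(g,5,0,1)/8
    def score(dr,dc,yaw):
        tot=0
        for L in lines:
            p=proj(C[n],W(L,v+[0,0,yaw]))+[dr,dc]; d=p[-1]-p[0]; d/=np.linalg.norm(d)
            mx,my=p[:,1].astype(np.float32)[None],p[:,0].astype(np.float32)[None]
            G=cv2.remap(gx,mx,my,1)*d[0]-cv2.remap(gy,mx,my,1)*d[1]   # normal component
            tot+=abs(np.clip(G,-12,12).mean())
        return tot
    R=[(score(a,b,y),a,b,y) for a in np.arange(-7,4.1,.5) for b in np.arange(-5,5.1,.5) for y in np.radians([-1,-.5,0,.5,1,1.5])]
    R.sort(reverse=True); print(n,[tuple(np.round(x,3)) for x in R[:6]])
    _,a,b,y=R[0]
    im=cv2.resize(im0,None,fx=6,fy=6,interpolation=cv2.INTER_CUBIC)
    for k,L in enumerate(lines):
        p=(proj(C[n],W(L,v+[0,0,y]))+[a,b])[:,::-1]*6+2.5
        for q in p[::4]: cv2.circle(im,tuple(np.round(q).astype(int)),1,(255,255,0),-1)
    c=(proj(C[n],W([(0,0,36)]))[0]*6).astype(int); ims.append(im[c[0]-250:c[0]+250,c[1]-200:c[1]+200])
    # mm per pixel Jacobian at bay
    P=W([(0,0,36)])[0]; J=np.array([(proj(C[n],P+e)-proj(C[n],P))[0] for e in 5*np.eye(3)[:2]]).T/5; print("J px/mm rows(r,c)",J.tolist())
    P=T+[0,0,-35]; J=np.array([(proj(C[n],P+e)-proj(C[n],P))[0] for e in 5*np.eye(3)]).T/5; print("Jjar",np.round(J,2).tolist())
cv2.imwrite("pics/edge.png",np.hstack(ims))
```

```text
side [(np.float64(64.697), np.float64(-2.0), np.float64(0.0), np.float64(0.009)), (np.float64(64.202), np.float64(-2.0), np.float64(0.0), np.float64(0.017)), (np.float64(64.09), np.float64(-2.0), np.float64(0.0), np.float64(0.0)), (np.float64(63.643), np.float64(-1.5), np.float64(0.5), np.float64(0.017)), (np.float64(63.534), np.float64(-1.5), np.float64(0.5), np.float64(0.009)), (np.float64(63.174), np.float64(-1.0), np.float64(-2.0), np.float64(0.009))]
J px/mm rows(r,c) [[-0.30929061060759294, 0.37587478495195226], [-0.5035562258533958, -0.49219659837175983]]
Jjar [[-0.29, 0.35, -0.62], [-0.55, -0.54, -0.04]]
top [(np.float64(68.99), np.float64(-2.0), np.float64(-0.5), np.float64(0.0)), (np.float64(68.895), np.float64(-2.0), np.float64(-0.5), np.float64(0.009)), (np.float64(68.435), np.float64(-2.0), np.float64(0.0), np.float64(0.009)), (np.float64(68.045), np.float64(-2.0), np.float64(0.0), np.float64(0.0)), (np.float64(67.849), np.float64(-2.0), np.float64(-0.5), np.float64(0.017)), (np.float64(67.449), np.float64(-2.0), np.float64(-0.5), np.float64(-0.009))]
J px/mm rows(r,c) [[-0.5806985568257857, -0.012408331386518512], [0.018304680160287034, -0.5759431281964738]]
Jjar [[-0.7, -0.01, -0.05], [0.02, -0.69, -0.21]]
```

View pics/edge.png

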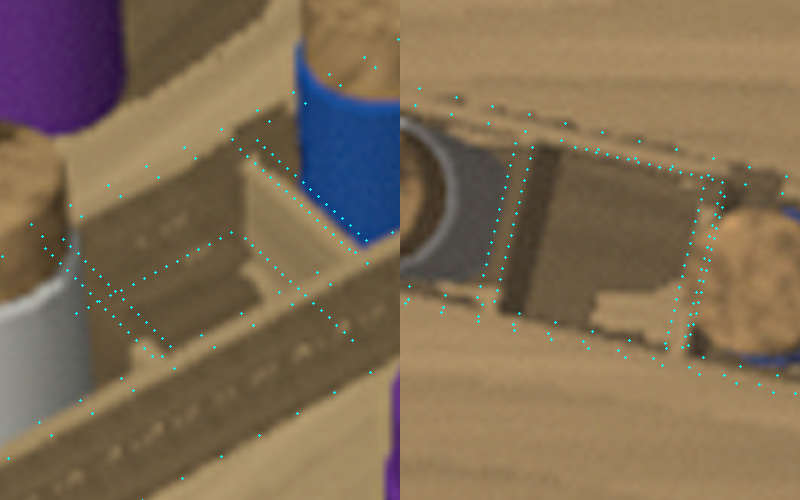

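In the top view the caddy edges sit about 2 px above the model, and the bay edges fit well. Relative to the bay, the jar is about 2.5 mm towards -y. I correct for that and lower it to just above the walls, then compare again.

play_rows(rows=[[[0.04,0.08,0],[0,0,0]],[[0,0,-0.4],[0,0,0]],[[0,0,-0.5],[0,0,0]],[[0,0,-0.6],[0,0,0]],[[0,0,-0.6],[0,0,0]],[[0,0,-0.5],[0,0,0]],[[0,0,-0.4],[0,0,0]],[[0,0,-0.3],[0,0,0]],[[0,0,-0.2],[0,0,0]],[[0,0,0],[0,0,0]],[[0,0,0],[0,0,0]]])

```text
time: 11.7
tool_pos: [563.7, 104.6, 94.8]
tcp_rot: [3.141, -0.0, 1.358]
contact_force: [-0.3, -0.5, -2.2]
grip_width: 42.4
finger_force: 29.9
```

Run:
```python
from h import *
np.set_printoptions(precision=2,suppress=True)
C={n:capture(n) for n in("side","top")}
s=get_obs(); T=s["tool_pos"]; print(T,s["contact_force"])
v=np.array([562.36,101.75,-.2116])
def W(P): P=np.array(P,float);c,s_=np.cos(v[2]),np.sin(v[2]); return np.c_[v[0]+c*P[:,0]-s_*P[:,1],v[1]+s_*P[:,0]+c*P[:,1],P[:,2]]
ims=[]
for n,o in(("side",(-2,0)),("top",(-2,-.5))):
    im=cv2.resize(C[n]["frame"][:,:,::-1],None,fx=6,fy=6,interpolation=cv2.INTER_CUBIC)
    q=proj(C[n],W([(25.5*a,25.5*b,36) for a,b in((1,1),(1,-1),(-1,-1),(-1,1))]))+o
    cv2.polylines(im,[np.round(q[:,::-1]*6+2.5).astype(np.int32)],True,(0,255,0),1)
    p=proj(C[n],np.c_[22*np.cos(th),22*np.sin(th),0*th]+[T[0],T[1],T[2]-50])+o
    cv2.polylines(im,[np.round(p[:,::-1]*6+2.5).astype(np.int32)],True,(255,255,0),1)
    c=(q.mean(0)*6).astype(int)-[60 if n=="side" else 0,0]; ims.append(im[c[0]-250:c[0]+250,c[1]-200:c[1]+200])
cv2.imwrite("pics/low.png",np.hstack(ims))
```

```text
[563.65 104.55  94.83] [-0.   -0.62 -2.29]
```

View pics/low.png

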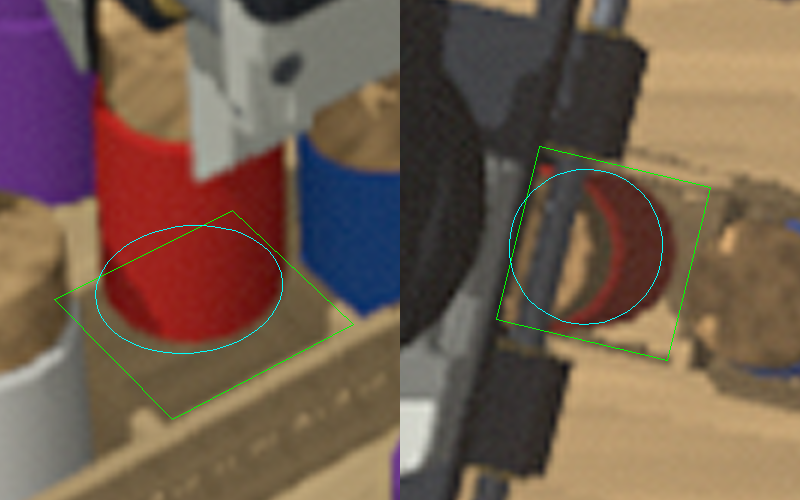

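The jar is centred over the bay in both views: in the top view its centre is at about (596,250) against (595,251) wanted, and in the side view it is within about 1 px. Lowering it slowly now.

play_rows(rows=[[[0,0,-0.15],[0,0,0]],[[0,0,-0.15],[0,0,0]],[[0,0,-0.15],[0,0,0]],[[0,0,-0.15],[0,0,0]],[[0,0,-0.15],[0,0,0]],[[0,0,-0.15],[0,0,0]],[[0,0,-0.1],[0,0,0]],[[0,0,0],[0,0,0]]])

```text
time: 12.8
tool_pos: [563.2, 104.5, 64.1]
tcp_rot: [-3.141, 0.0, 1.358]
contact_force: [-0.1, 0.5, -2.0]
grip_width: 42.1
finger_force: 29.9
```

No side contact. On to the floor.

play_rows(rows=[[[0,0,-0.1],[0,0,0]],[[0,0,-0.06],[0,0,0]],[[0,0,-0.04],[0,0,0]],[[0,0,-0.03],[0,0,0]],[[0,0,0],[0,0,0]],[[0,0,0],[0,0,0]]])

```text
time: 13.55
tool_pos: [563.4, 104.6, 57.5]
tcp_rot: [3.141, -0.0, 1.358]
contact_force: [-0.1, 0.2, -1.8]
grip_width: 42.6
finger_force: 29.9
```

play_rows(rows=[[[0,0,-0.03],[0,0,0]],[[0,0,-0.03],[0,0,0]],[[0,0,0],[0,0,0]],[[0,0,0],[0,0,0]]])

```text
time: 14.05
tool_pos: [563.4, 104.5, 55.7]
tcp_rot: [3.141, 0.0, 1.358]
contact_force: [0.9, 0.1, -1.4]
grip_width: 42.5
finger_force: 29.9
```

play_rows(rows=[[[0,0,-0.03],[0,0,0]],[[0,0,0],[0,0,0]],[[0,0,0],[0,0,0]]])

```text
time: 14.42
tool_pos: [563.6, 104.6, 55.3]
tcp_rot: [3.141, -0.0, 1.358]
contact_force: [-1.1, 1.7, 5.7]
grip_width: 42.4
finger_force: 29.9
```

The jar is on the floor: the vertical force has risen to +5.7 N. I release it and retreat upwards.

play_rows(hand=0.35, rows=[[[0,0,0],[0,0,0]],[[0,0,0],[0,0,0]],[[0,0,0],[0,0,0]],[[0,0,0],[0,0,0]],[[0,0,0],[0,0,0]]])

```text
time: 15.05
tool_pos: [563.3, 104.6, 54.7]
tcp_rot: [-3.142, 0.0, 1.358]
contact_force: [-0.1, -0.6, 0.2]
grip_width: 62.1
finger_force: 0.0
```

play_rows(rows=[[[0,0,0.3],[0,0,0]],[[0,0,0.6],[0,0,0]],[[0,0,0.9],[0,0,0]],[[0,0,0.9],[0,0,0]],[[0,0,0.9],[0,0,0]],[[0,0,0.9],[0,0,0]],[[0,0,0.9],[0,0,0]],[[0,0,0.6],[0,0,0]],[[0,0,0],[0,0,0]]])

```text
time: 16.18
tool_pos: [564.1, 104.6, 236.7]
tcp_rot: [3.138, -0.001, 1.358]
contact_force: [-0.1, -0.3, -1.3]
grip_width: 62.0
finger_force: 0.0
```

Now close the fingers and go up and over to the outer side of the bar's handle.

play_rows(hand=-1, rows=[[[0,0,0.6],[0,0,0]],[[0,0,0.9],[0,0,0]],[[0,0,0.9],[0,0,0]],[[0,0,0.9],[0,0,0]],[[0,0,0.9],[0,0,0]],[[0,0,0.6],[0,0,0]],[[0,0,0],[0,0,0]]])

```text
time: 17.05
tool_pos: [563.6, 104.6, 379.1]
tcp_rot: [3.14, -0.0, 1.358]
contact_force: [0.8, -0.6, -1.2]
grip_width: 0.7
finger_force: 0.0
```

play_rows(rows=[[[0.1,0.4,0],[0,0,0]],[[0.15,0.8,0],[0,0,0]],[[0.15,0.8,0],[0,0,0]],[[0.15,0.8,0],[0,0,0]],[[0.15,0.8,0],[0,0,0]],[[0.15,0.8,0],[0,0,0]],[[0.15,0.8,0],[0,0,0]],[[0.15,0.8,0],[0,0,0]],[[0.1,0.2,0],[0,0,0]],[[0,0,0],[0,0,0]]])

```text
time: 18.3
tool_pos: [600.9, 290.7, 377.5]
tcp_rot: [-3.14, 0.001, 1.358]
contact_force: [-0.7, -0.7, -0.5]
grip_width: 0.4
finger_force: 0.0
```

Run:
```python
from h import *
np.set_printoptions(precision=1,suppress=True)
C={n:capture(n) for n in("side","top")}
s=get_obs(); print(s["tool_pos"],s["joint_positions"])
for q in("bar_handle","red_jar"):
    r={n:pinpoint(q,n) for n in C}
    for n in C: print(q,n,[(np.round(d["at"],1),round(d["p"],2)) for d in r[n][:3]])
    if r["side"] and r["top"]: print(*tri(C["side"],r["side"][0]["at"],C["top"],r["top"][0]["at"]))
im=C["side"]["frame"][:,:,::-1]
cv2.imwrite("pics/c.png",cv2.resize(im[80:400,60:380],(600,600)))
```

```text
[600.9 289.9 378.4] [ 0.3  0.6  0.7 -0.   1.9  0.5]
bar_handle side [(array([186.8, 112.5]), 0.96)]
bar_handle top [(array([183.4,  44.9]), 0.84), (array([168.7, 328. ]), 0.62)]
[595.6 248.6 314.4] 3.514622290918182
red_jar side [(array([336.1, 253.6]), 0.79)]
red_jar top [(array([232.4, 240.1]), 0.61)]
[560.1  97.5  12.6] 4.754935466471892
```

View pics/c.png

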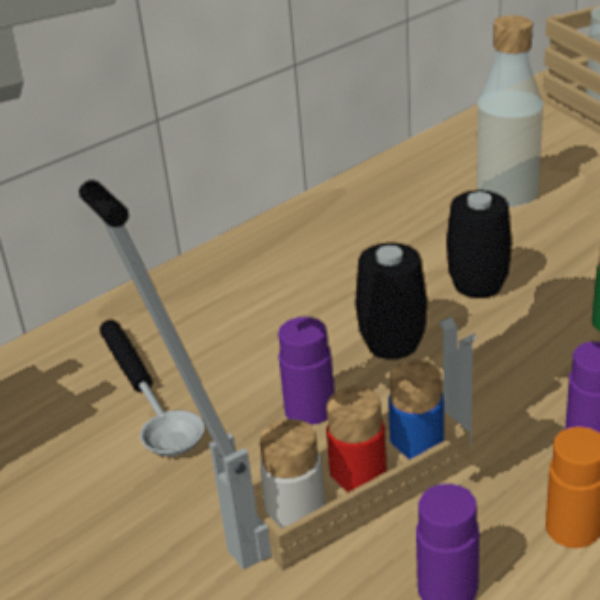

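The red jar stands upright between the white and blue jars at the same height, and the bar's handle is at about (105,205) in this crop. I lower the closed fingers behind the handle, then push it along its arc.

play_rows(rows=[[[0,0,-0.65],[0,0,0]],[[0,0,-0.65],[0,0,0]],[[0,0,-0.65],[0,0,0]],[[0,0,0],[0,0,0]],[[0,0,0],[0,0,0]]])

```text
time: 19.23
tool_pos: [601.1, 290.4, 321.4]
tcp_rot: [3.14, -0.001, 1.358]
contact_force: [0.2, -0.4, 0.1]
grip_width: 0.3
finger_force: 0.0
```

play_rows(rows=[[[-0.066,-0.31,0],[0,0,0]],[[-0.066,-0.31,0],[0,0,0]],[[-0.066,-0.31,0],[0,0,0]],[[-0.066,-0.31,0],[0,0,0]],[[-0.1,-0.47,0],[0,0,0]],[[-0.1,-0.47,0],[0,0,0]],[[-0.1,-0.47,0],[0,0,0]],[[-0.1,-0.47,0],[0,0,0]],[[-0.1,-0.47,0],[0,0,0]],[[-0.1,-0.47,0],[0,0,0]],[[0,0,0],[0,0,0]]])

```text
time: 20.6
tool_pos: [574.9, 167.7, 320.5]
tcp_rot: [3.141, -0.0, 1.357]
contact_force: [-0.1, -0.0, 0.0]
grip_width: 0.4
finger_force: 0.0
```

```bash
cat > b.py <<'E'
from h import *
np.set_printoptions(precision=1,suppress=True)
C={n:capture(n) for n in("side","top")}
s=get_obs(); print(s["tool_pos"],s["contact_force"])
r={n:pinpoint("bar_handle",n) for n in C}
for n in C: print(n,[(np.round(d["at"],1),round(d["p"],2)) for d in r[n][:3]])
for n in C:
  for d in r[n][:1]:
    f=lambda a:proj(C[n],[562.9-.208*-(-222*np.cos(a)+100)*1,102+.978*(100-222*np.cos(a)),97+222*np.sin(a)])[0]
    A=np.linspace(-.1,2.1,441); e=[np.linalg.norm(f(a)-d["at"]) for a in A]; a=A[np.argmin(e)]
    print(n,"angle",a,"err",min(e),"s",222*np.cos(a),"z",97+222*np.sin(a))
E
python3 b.py
```

```text
[575.  168.7 320.3] [-0.1 -0.6 -0. ]
side [(array([187.5, 118.1]), 0.91)]
top [(array([211.2, 163.6]), 0.3)]
side angle 1.785 err 0.39407282988367714 s -47.19039975297445 z 313.9264072701949
top angle 1.175 err 0.9752317021879041 s 85.59056234273778 z 301.83714418496936
```

Run:
```python
from h import *
np.set_printoptions(precision=1,suppress=True)
C={n:capture(n) for n in("side","top")}
for q in("bar_handle","bar"):
  for n in C:
    print(q,n,[(np.round(d["at"]),round(d["p"],2),d["mask"].sum(),bbox(d["mask"])) for d in trace(q,n)[:3]])
a=cv2.imread("pics/side0.png").astype(int); b=C["side"]["frame"][:,:,::-1].astype(int)
print("handle patch diff",abs(a-b)[175:200,100:130].mean(), "bar patch",abs(a-b)[200:300,120:170].mean())
T=get_obs()["tool_pos"]; print("tips at",proj(C["side"],T-[0,0,14])[0],proj(C["top"],T-[0,0,14])[0])
print("brightness rows", b[170:215:5,95:150:6].mean(2).astype(int))
```

```text
bar_handle side [(array([235., 140.]), 0.69, np.int64(1584), array([176. , 321.3, 103. , 183. ]))]
bar_handle top [(array([205., 138.]), 0.76, np.int64(328), array([198., 213., 115., 163.]))]
bar side [(array([241., 140.]), 0.56, np.int64(1626), array([176. , 321.1, 102.9, 183. ])), (array([325., 233.]), 0.23, np.int64(6587), array([177.8, 381. , 104. , 311. ]))]
bar top [(array([236., 266.]), 0.46, np.int64(721), array([222., 248., 247., 279.]))]
handle patch diff 4.229333333333333 bar patch 4.756066666666666
tips at [172.8 188.7] [202.9 116.1]
brightness rows [[138 140 140 141 141 140 139 140 140 140]
 [140 141 120 143 140 139 139 140 140 113]
 [142 134  28  21 141 140 141 139 140 116]
 [143 140  25  27  12 140 140 140 140 134]
 [141 140 111  29  24  15 140 139 137 138]
 [140 138 136  62  17  14 137 138 138 138]
 [141 139 138 138  37  67 137 137 137 139]
 [142 140 139 138 117 103 138 138 139 140]
 [142 140 139 140 139 102 114 137 139 139]]
```

Run:
```python
from h import *
np.set_printoptions(precision=1,suppress=True)
out=[]
for n in("side","top"):
    c=capture(n); print(n,{k:(v if k!="frame" else v.shape) for k,v in c.items()})
    T=get_obs()["tool_pos"]; print("handle",proj(c,[595.5,250,313]),"tip",proj(c,T-[0,0,14]))
    im=c["frame"][:,:,::-1].copy(); cv2.circle(im,tuple(proj(c,T-[0,0,14])[0][::-1].astype(int)),3,(0,255,0),1)
    cv2.circle(im,tuple(proj(c,[595.5,250,313])[0][::-1].astype(int)),3,(0,255,255),1)
    out.append(cv2.resize(im[60:360,0:300],(400,400)))
cv2.imwrite("pics/d.png",np.hstack(out))
```

```text
side {'frame': (480, 640, 3), 'fov_y': 44.94498550440091, 'cx': 325.21180491388185, 'cy': 232.94989187062967, 'rvec': array([ 0.8, -2.4,  1.3]), 'tvec': array([398.3, 323. , 636.6])}
handle [[189.3 113.3]] tip [[172.7 188.8]]
top {'frame': (480, 640, 3), 'fov_y': 56.05420256347125, 'cx': 325.8608117535865, 'cy': 237.9819580554124, 'rvec': array([ 2.2, -2.2, -0. ]), 'tvec': array([-68.6, 550.4, 785.3])}
handle [[182.6  43.1]] tip [[202.9 116.2]]
```

View pics/d.png

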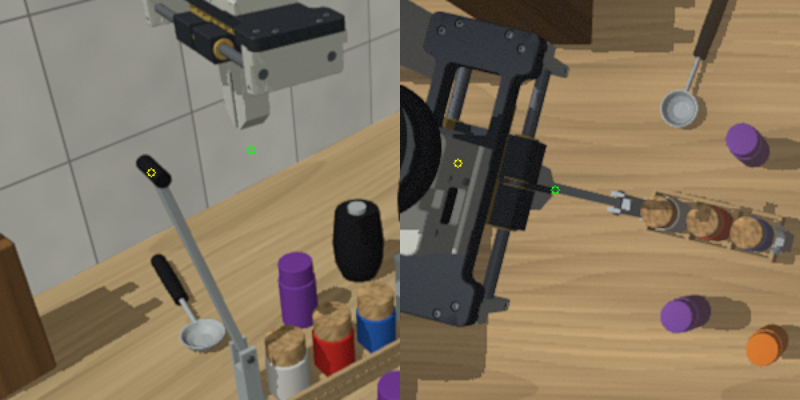

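The picture shows the fingers passed above the handle: the real tips, at about (240,127), are higher than predicted. The handle at (153,172) has not moved. I go back over it and come down about 30 mm lower.

play_rows(rows=[[[0,0,0.7],[0,0,0]],[[0,0,0.7],[0,0,0]],[[0.173,0.82,0],[0,0,0]],[[0.173,0.82,0],[0,0,0]],[[0.173,0.82,0],[0,0,0]],[[0.173,0.82,0],[0,0,0]],[[0.173,0.82,0],[0,0,0]],[[0.04,0.2,0],[0,0,0]],[[0,0,0],[0,0,0]]])

```text
time: 22.32
tool_pos: [602.1, 297.6, 362.0]
tcp_rot: [-3.141, 0.001, 1.358]
contact_force: [0.4, -0.5, 0.3]
grip_width: 0.9
finger_force: 0.0
```

play_rows(rows=[[[0,0,-0.6],[0,0,0]],[[0,0,-0.6],[0,0,0]],[[0,0,-0.6],[0,0,0]],[[0,0,-0.6],[0,0,0]],[[0,0,-0.2],[0,0,0]],[[0,0,0],[0,0,0]],[[0,0,0],[0,0,0]]])

```text
time: 23.2
tool_pos: [602.4, 297.6, 285.4]
tcp_rot: [3.14, -0.001, 1.358]
contact_force: [-0.3, 0.2, 0.0]
grip_width: 0.9
finger_force: 0.0
```

play_rows(rows=[[[-0.066,-0.31,0],[0,0,0]],[[-0.066,-0.31,0],[0,0,0]],[[-0.066,-0.31,0],[0,0,0]],[[-0.066,-0.31,0],[0,0,0]],[[-0.066,-0.31,0],[0,0,0]],[[-0.066,-0.31,0],[0,0,0]],[[0,0,0],[0,0,0]]])

```text
time: 24.08
tool_pos: [590.1, 241.0, 284.3]
tcp_rot: [-3.142, 0.0, 1.357]
contact_force: [-0.1, -0.7, 0.1]
grip_width: 0.3
finger_force: 0.0
```

```bash
sed -i 's/562.9-.208\*-(-222\*np.cos(a)+100)\*1/562.9+.208*(100-222*np.cos(a))/' b.py; python3 b.py
```

```text
[590.2 241.8 284.1] [0.4 0.  0. ]
side [(array([173.7, 141. ]), 0.73)]
top [(array([186.1,  61.8]), 0.85)]
side angle 1.66 err 2.7464171046074397 s -19.776962559893892 z 318.1173257614712
top angle 1.69 err 1.8638129878781426 s -26.400588383847914 z 317.4246105428943
```

The bar is now moving with the tool: bar angle ≈1.67, handle about 19 mm ahead of the tool. I keep pushing past upright.

play_rows(rows=[[[-0.085,-0.4,0],[0,0,0]],[[-0.085,-0.4,0],[0,0,0]],[[-0.085,-0.4,0],[0,0,0]],[[-0.085,-0.4,0],[0,0,0]],[[-0.085,-0.4,0],[0,0,0]],[[-0.085,-0.4,0],[0,0,0]],[[-0.085,-0.4,-0.05],[0,0,0]],[[-0.085,-0.4,-0.05],[0,0,0]],[[-0.085,-0.4,-0.05],[0,0,0]],[[-0.085,-0.4,-0.05],[0,0,0]],[[0,0,0],[0,0,0]]])

```text
time: 25.65
tool_pos: [564.5, 120.8, 278.2]
tcp_rot: [-3.142, 0.001, 1.357]
contact_force: [0.1, -0.4, 0.3]
grip_width: 0.5
finger_force: 0.0
```

```bash
python3 b.py
```

```text
[564.8 121.8 278.4] [ 0.5  0.5 -0.2]
side [(array([251.3, 385.3]), 0.69), (array([162.6, 240.2]), 0.57)]
top [(array([216.7, 177.4]), 0.94)]
side angle 0.05499999999999999 err 67.71167627472384 s 221.66430963474687 z 109.20384505600903
top angle 1.105 err 1.200063565599598 s 99.70784418202427 z 295.3490504352697
```

play_rows(rows=[[[0.04,0.2,0],[0,0,0]],[[0,0,0.7],[0,0,0]],[[0,0,0.8],[0,0,0]],[[0,0,0.6],[0,0,0]],[[-0.1,-0.48,0],[0,0,0]],[[-0.1,-0.48,0],[0,0,0]],[[0,0,0],[0,0,0]],[[0,0,-0.4],[0,0,0]],[[0,0,-0.3],[0,0,0]],[[0,0,0],[0,0,0]]])

```text
time: 27.1
tool_pos: [559.4, 99.4, 318.8]
tcp_rot: [-3.139, 0.001, 1.358]
contact_force: [0.1, -0.3, 0.1]
grip_width: 0.6
finger_force: 0.0
```

```bash
python3 b.py
```

```text
[559.9  99.4 320.1] [ 0.4 -0.9 -0.1]
side [(array([163.9, 237.8]), 0.79), (array([340. , 250.3]), 0.68)]
top [(array([213.2, 179.6]), 0.78), (array([228.7, 238.2]), 0.7), (array([242.1, 286.5]), 0.54)]
side angle 1.1199999999999999 err 0.8075025373312693 s 96.72150307343013 z 296.8222981631841
top angle 1.0999999999999999 err 2.7584860857230815 s 100.6983389564782 z 294.84803393363865
```

play_rows(rows=[[[0,0,-0.2],[0,0,0]],[[0,0,-0.15],[0,0,0]],[[0,0,0],[0,0,0]]])

```text
time: 27.68
tool_pos: [559.7, 99.1, 309.1]
tcp_rot: [-3.141, 0.0, 1.358]
contact_force: [0.2, 0.3, -0.4]
grip_width: 0.1
finger_force: 0.0
```

```bash
python3 b.py
```

```text
[559.9  99.1 309.7] [ 0.   0.1 -0.3]
side [(array([163.6, 240.2]), 0.58)]
top [(array([214.7, 181.3]), 0.57)]
side angle 1.105 err 0.07993977593424909 s 99.70784418202427 z 295.3490504352697
top angle 1.0899999999999999 err 1.709410620764756 s 102.67175144631682 z 293.83117500778616
```

play_rows(rows=[[[0,0,-0.2],[0,0,0]],[[0,0,-0.1],[0,0,0]],[[0,0,0],[0,0,0]]])

```text
time: 28.25
tool_pos: [559.7, 99.1, 300.3]
tcp_rot: [-3.141, 0.0, 1.358]
contact_force: [-0.5, -0.1, -0.0]
grip_width: 0.5
finger_force: 0.0
```

```bash
python3 b.py
```

```text
[559.9  99.1 300.7] [-0.3 -0.3  0.3]
side [(array([161.2, 240.5]), 0.55)]
top [(array([215.4, 180. ]), 0.48)]
side angle 1.105 err 2.339016249721431 s 99.70784418202427 z 295.3490504352697
top angle 1.095 err 0.7522297111170714 s 101.68631627770289 z 294.3420712414638
```

play_rows(rows=[[[0,0,-0.2],[0,0,0]],[[0,0,-0.1],[0,0,0]],[[0,0,0],[0,0,0]]])

```text
time: 28.82
tool_pos: [559.8, 98.9, 291.8]
tcp_rot: [3.141, 0.0, 1.358]
contact_force: [-0.2, -0.7, 0.3]
grip_width: 0.6
finger_force: 0.3
```

```bash
python3 b.py
```

```text
[559.9  99.1 291.7] [-0.3 -0.3  1.2]
side [(array([163.3, 239.7]), 0.81)]
top []
side angle 1.1099999999999999 err 0.23675514791101993 s 98.71485671665894 z 295.8451082209706
```

The first light contact comes at TCP z≈292, so with the jaws shut the tips are about 10 mm behind where expected. I follow the arc downwards from there.

play_rows(rows=[[[-0.067,-0.313,-0.23],[0,0,0]],[[-0.067,-0.313,-0.21],[0,0,0]],[[-0.063,-0.295,-0.215],[0,0,0]],[[-0.063,-0.295,-0.215],[0,0,0]],[[-0.058,-0.272,-0.243],[0,0,0]],[[-0.058,-0.272,-0.243],[0,0,0]],[[0,0,0],[0,0,0]]])

```text
time: 29.9
tool_pos: [548.4, 45.7, 250.7]
tcp_rot: [-3.141, 0.0, 1.357]
contact_force: [0.6, 0.7, -0.2]
grip_width: 0.6
finger_force: 0.0
```

```bash
python3 b.py
```

```text
[548.6  46.6 250.9] [-0.3 -0.2  0.6]
side [(array([179. , 278.8]), 0.73)]
top []
side angle 0.8 err 0.15026220958751918 s 154.66888947507073 z 256.25305217969407
```

Following well (angle 0.8). Continuing down the arc.

play_rows(rows=[[[-0.052,-0.246,-0.272],[0,0,0]],[[-0.052,-0.246,-0.272],[0,0,0]],[[-0.046,-0.218,-0.293],[0,0,0]],[[-0.046,-0.218,-0.293],[0,0,0]],[[-0.04,-0.19,-0.317],[0,0,0]],[[-0.04,-0.19,-0.317],[0,0,0]],[[-0.034,-0.158,-0.332],[0,0,0]],[[-0.034,-0.158,-0.332],[0,0,0]],[[-0.026,-0.124,-0.348],[0,0,0]],[[-0.026,-0.124,-0.348],[0,0,0]],[[0,0,0],[0,0,0]]])

```text
time: 31.48
tool_pos: [536.1, -9.9, 156.3]
tcp_rot: [-3.14, -0.0, 1.358]
contact_force: [-0.7, 0.4, 0.7]
grip_width: 0.4
finger_force: 0.0
```

```bash
python3 b.py
```

```text
[536.8  -9.7 157.3] [-0.7  0.   0.2]
side [(array([227.2, 311.6]), 0.7), (array([342.8, 252. ]), 0.47)]
top []
side angle 0.28500000000000003 err 1.9608458500745338 s 213.04488688994306 z 159.4169541875553
```

play_rows(rows=[[[-0.019,-0.09,-0.358],[0,0,0]],[[-0.019,-0.09,-0.358],[0,0,0]],[[-0.011,-0.054,-0.365],[0,0,0]],[[-0.011,-0.054,-0.365],[0,0,0]],[[-0.003,-0.015,-0.25],[0,0,0]],[[0,0,-0.15],[0,0,0]],[[0,0,0],[0,0,0]],[[0,0,0],[0,0,0]]])

```text
time: 32.67
tool_pos: [535.1, -18.8, 102.2]
tcp_rot: [3.141, -0.0, 1.358]
contact_force: [-0.4, 0.9, -0.0]
grip_width: 0.2
finger_force: 0.0
```

```bash
python3 b.py
```

```text
[535.1 -18.9 102.3] [-0.3  0.5  0.6]
side [(array([253.5, 316.7]), 0.57)]
top []
side angle 0.04999999999999999 err 0.9601309037732115 s 221.7225578076825 z 108.09537557809058
```

Angle ≈0.05. I press the last 10 mm or so in small steps until the stop is felt.

play_rows(rows=[[[0,0,-0.1],[0,0,0]],[[0,0,-0.1],[0,0,0]],[[0,0,-0.05],[0,0,0]],[[0,0,0],[0,0,0]],[[0,0,0],[0,0,0]]])

```text
time: 33.5
tool_pos: [534.9, -18.9, 94.6]
tcp_rot: [3.141, 0.0, 1.358]
contact_force: [-1.8, 0.3, 3.3]
grip_width: 0.4
finger_force: 1.7
```

play_rows(rows=[[[0,0,-0.04],[0,0,0]],[[0,0,-0.03],[0,0,0]],[[0,0,0],[0,0,0]],[[0,0,0],[0,0,0]]])

```text
time: 34.0
tool_pos: [535.1, -19.0, 94.0]
tcp_rot: [3.14, 0.0, 1.358]
contact_force: [-5.2, 0.4, 15.2]
grip_width: 0.4
finger_force: 7.7
```

The stop is firm: 15 N at the height expected for home. I retreat straight up and check.

play_rows(rows=[[[0,0,0.2],[0,0,0]],[[0,0,0.5],[0,0,0]],[[0,0,0.8],[0,0,0]],[[0,-0.5,0.8],[0,0,0]],[[0,-0.8,0.8],[0,0,0]],[[0,-0.8,0.8],[0,0,0]],[[0,-0.8,0.3],[0,0,0]],[[0,-0.8,0],[0,0,0]],[[0,-0.8,0],[0,0,0]],[[0,-0.8,0],[0,0,0]],[[0,-0.4,0],[0,0,0]],[[0,0,0],[0,0,0]]])

```text
time: 35.5
tool_pos: [534.8, -190.3, 218.5]
tcp_rot: [3.142, -0.0, 1.357]
contact_force: [-0.4, 0.4, 0.2]
grip_width: 0.6
finger_force: 0.0
```

```bash
python3 b.py
python3 - <<'E'
from h import *
np.set_printoptions(precision=1,suppress=True)
C={n:capture(n) for n in("side","top")}
for q in("red_jar","blue_jar","white_jar","green_jar","yellow_jar","catch"):
    r={n:pinpoint(q,n) for n in C}
    print(q,[[(np.round(d["at"],1).tolist(),round(d["p"],2)) for d in r[n][:3]] for n in C])
# bar edge lines in the side view: compare the bar's mask with model at several angles
for n in C:
    t=[d for d in trace("bar",n)][:1]
    if t:
        m=t[0]["mask"]
        for a in(0,.02,.04,.06,.1):
            P=[(562.9+.208*y-.978*0,102+.978*y,97+(100-y)*np.tan(a)) for y in np.linspace(70,-90,40)]
            p=proj(C[n],P); i=np.round(p).astype(int); print(n,a,round(m[i[:,0],i[:,1]].mean(),2),round(t[0]["p"],2))
E
```

```text
[ 534.8 -189.2  218.4] [-0.2  0.7  0.1]
side [(array([258.1, 317.2]), 0.86)]
top [(array([242.6, 297.5]), 0.82), (array([228.9, 236.5]), 0.47)]
side angle 0.015 err 0.5148645334354556 s 221.97502546827775 z 100.32987512640483
top angle 0.07500000000000001 err 1.4175880349301817 s 221.37591762091006 z 113.6343950145488
red_jar [[([339.2, 252.9], 0.73)], [([229.1, 237.3], 0.82), ([234.8, 272.0], 0.19)]]
blue_jar [[([361.8, 365.3], 0.81), ([321.0, 285.7], 0.7), ([312.2, 374.7], 0.7)], [([295.1, 223.3], 0.96), ([290.6, 330.8], 0.87), ([235.8, 271.5], 0.67)]]
white_jar [[([357.5, 218.7], 0.93), ([229.6, 313.7], 0.54)], [([221.7, 206.9], 0.63)]]
green_jar [[([250.4, 383.6], 0.93), ([338.6, 251.5], 0.66), ([214.2, 397.5], 0.18)], [([236.0, 268.4], 0.39)]]
yellow_jar [[([211.9, 401.4], 0.74)], []]
catch [[([263.5, 306.9], 0.77)], [([239.4, 285.5], 0.78), ([227.4, 238.9], 0.35)]]
side 0 1.0 0.65
side 0.02 1.0 0.65
side 0.04 1.0 0.65
side 0.06 1.0 0.65
side 0.1 0.42 0.65
top 0 1.0 0.75
top 0.02 1.0 0.75
top 0.04 1.0 0.75
top 0.06 1.0 0.75
top 0.1 1.0 0.75
```

Everything agrees. The bar is at about 0.01 rad on a hard stop, the red jar is seated, and the other jars have not moved. Handing in.

```bash
python3 -c "
from plant import bot; print(bot.close_job())"
```

```text
the job is handed in; nothing more can be done
None
```

I set the red jar upright on the floor of the middle bay and let go of it. I then swung the retaining bar down to its stop in the catch (a firm 15 N; the side camera read it within about 0.02 rad of home) and handed the job in at about 36 s, with the other jars and the grinders left untouched.

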